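# Lock the setting die into the bayonet socket

## Task

Take the setting die out of its wooden rest and fit it, lugs downward, in the green bayonet socket: feel for the slots under light pressure, push it fully down and turn it a quarter turn clockwise (seen from above), then let go so that it springs up and stays locked. Be gentle with the socket and leave the other things on the bench alone.

Things in the scene. Friction and masses are not known exactly. Their poses are not given: they have to be found in the camera images.
- die: setting die, a loose turned steel part, 77 mm tall, 0.16 to 0.25 kg, standing upright. Origin: centre of its underside (nose tip), z up along its length. Nose: cone of radius 10 mm at z = 0 to 15 mm at z = 10 mm; shank of radius 15 mm up to z = 40 mm; grip collar z = 40 to 70 mm; brass dome on top. A half turn about z gives an equal die.
- die_grip (a point): middle of the die's dark knurled round grip collar, 55 mm above the die's origin: radius 20 mm, 30 mm tall. Take it here from above, at any yaw.
- die_lugs (a point): on the die's axis, 17 mm above its origin, at mid height of its two brass lugs, which stick out along the die's +x and -x: 23 mm from the axis to their ends, 10 mm wide, 6 mm tall (z = 14 to 20 mm). Two white dashes on top of the collar point the same way.
- die_rest: fixed light wooden block 74 x 74 x 22 mm with a blind hole 34 mm wide and 12 mm deep in its middle, in which the die's nose stands (die origin 10 mm above the bench). Origin: centre of the underside.
- socket: base of the bayonet socket, fixed: green foot of radius 52 mm, 10 mm high, green collar of radius 40 mm up to 34 mm. Origin: centre of the underside. A sprung steel head of radius 31 mm stands in it on the same axis; pressed with more than about 6 N it sinks, 1.5 N per mm more, at most 12 mm (24 N), then it is rigid. The socket must never feel more than 40 N from the die.
- socket_foot (a point): on the socket's axis at the top of the foot, 10 mm high. Its x axis points along the two white marks on the foot. The entry slots lie within 0.4 rad (23 degrees) either way of this x axis; their true angle differs each time and is not measured: see it, or feel for it. Turned against, the ring yields on a rubber mount by 1 rad per 4 N m (at most 0.3 rad) and springs back.
- socket_mouth (a point): centre of the top of the head's steel ring, 62 mm above the bench; z up, x as the base's. It sinks with the head. Bore of radius 16.5 mm, two opposite slots 13 mm wide out to 25 mm from the axis. With the lugs lying on the ring beside the slots the die's origin is 14 mm below this point; pressed lightly and turned, the die drops in where lugs and slots meet (within 0.08 rad).
- socket_floor (a point): on the axis, 16.5 mm below the mouth: the floor on which the lugs come to stand, die origin 30.5 mm below the mouth. A spring plunger resists the die below the drop, 0.5 N per mm, about 8 N at the floor. With the die 27 to 30.5 mm down it turns clockwise from above (yaw decreases) to a stop 1.55 to 1.7 rad past the slots; the other way it is blocked at once.
- socket_pocket (a point): middle of the roof of one of two locking pockets, 13 mm wide and 2.5 mm deep under the ring; they lie 90 degrees from the slots (so this point is only true to 23 degrees about the axis). Let go there, the plunger lifts the die up and its lugs lock in the pockets, die origin 24 mm below the mouth. Turned short, it stays below 26 mm; not turned, it rises to 18 mm, lugs still in the slots (it can be gripped afresh).
- tape_roll: bystander: white roll of tape, 82 x 86 x 26 mm, lying flat, loose; origin at the centre of the underside.
- glue_pot: bystander: closed tin, yellow and black, 69 mm wide, 79 mm tall, loose; origin at the centre of the underside.
- box_brads: bystander: red and white carton, 39 x 66 x 84 mm, loose; origin at the centre of the underside.
- beeswax: bystander: brown block of beeswax, 30 x 46 x 23 mm, loose; origin at the centre of the underside.
- thread_black: bystander: wooden spool of black thread, 44 mm wide, 60 mm tall, loose; origin at the centre of the underside.
There are look-alikes about, which are no part of the job. What is meant by the die is not turquoise, and is the smaller of those in its own colour.

How it is judged:
By the outcome, as a careful person would: the job done as asked, in the order asked, and still so for the second after the job is handed in, with the robot touching nothing.
It also fails if it takes over 72 s, if anything falls off the work surface, if the arm or the gripper's body presses on something with over 40 N, if the wrist force passes 120 N, or if a joint passes its speed limit or range.

## Robot

A 6-joint arm with a two-finger parallel gripper is mounted at the origin on the work surface; the furniture and walls round the work are solid. World frame = base frame: x ahead of the robot, y to its left, z up, the work surface at z = 0. Lengths are in mm, angles in degrees, forces in N, time in s.
With the tool pointing down it reaches from about 350 to 975 mm from the base axis. Payload 7.1 kg.
Tool frame: the origin (TCP) lies at the very end of the fingers, on their centre line; the grasp point (between the pads) lies 19 mm behind it; y points along the fingers, x is the direction in which the jaws open and shut, and the axes are right-handed (so a half turn about y gives the same grasp; the last joint's range is limited). The gripper opens to 88 mm and grips with 3 to 60 N. Pads are 20 mm wide; open, the fingers measure 115 mm over their backs; the gripper's body (75 mm by 178 mm) begins 61 mm behind the grasp point.
Start: joints at [-68.812, 24.242, 93.386, -0, 62.372, -1.089], TCP at [236.94, -578.329, 222.675] pointing down, gripper open.
Joint ranges: [-172.04, 172.04], [-51.8, 120.97], [4.93, 147.93], [-75.15, 255.16], [6.16, 154.13], [-145.62, 145.62]. Speed limits (degrees/s): [136.94, 136.94, 172.46, 180, 180, 180].

## Interface

Orientations are given as a 3x3 rotation matrix whose columns are the frame's x, y, z axes.
In Python, from rig import ctrl gives the robot as it stands. The module is installed in compiled form; this text tells all that it offers.
- The arm moves only by the shell command python3 -m inch 'ROWS'. ROWS is JSON, a list of rows, each a list of 7 numbers: the turn, a rotation vector about the tool's x, y, z in degrees, then the shift along the tool's x, y, z in cm, then the finger opening in cm, from 0 to 8.78. In form: [[wx, wy, wz, dx, dy, dz, jaw], ...]. A call has 1 to 12 rows; each row is the pose to reach, as a shift and turn from the pose commanded when the call began, along the tool's axes at that moment; what a row does not reach only later rows make up. A row lasts 1/10 s, in which the tool goes at most 50 mm and 8.59 degrees, less where a joint would pass 70% of its speed; a pose out of reach is approached as far as the arm can. A call with a gripper value outside its range is refused whole. The fingers move at their own pace and stop on an object; the grip force is fixed at half the most. Time passes only in rows, so rows that repeat a pose let the fingers close. It gives the time, the measured TCP pose, the force and the opening at its end, in the units of the state.
- ctrl.get_obs(): the state, without advancing time (a new reading comes with each control period).
- ctrl.capture(name): name is "scene" or "top"; returns the picture (480x640x3 uint8, blue, green, red); there is no depth.
- ctrl.calibration(name): a dict with "K" (3x3 intrinsics, pixels), "R" (3x3) and "t" (3): a world point X has camera coordinates R X + t. Camera axes: x right, y down, z forward; pixel columns grow to the right and rows downward; lengths in mm; the calibration is good to about 2 mm. A picture is of the moment at which its call begins. calibration takes no time and is no camera call.
- ctrl.job_done(): hands the job in, once; it reports no verdict.
The state is a dict: "time_s": time; "q": joint angles; "joint_vel": joint speeds; "effort": joint torques, N m; "position": TCP position; "orientation": TCP orientation; "wrist_force": force on the tool from outside, world axes, zero at the start; "wrist_torque": the same for the moment, N m; "opening": finger opening in mm.
Only numpy, scipy, OpenCV 4.12 (cv2) and the standard library are available. Lean on these libraries where they do the work, as an engineer would, in place of code of your own. Each camera call takes 0.05 s, during which the arm holds its last target.

## Working session

There is one attempt and no reset: what is moved stays moved. The work goes in short steps, Python scripts to look and compute and a shell command to move; the robot and the scene stay as the last step left them, time stands still between calls to the robot, and variables do not carry over. Pictures are saved under pics/ and viewed, and the job is handed in when it is done.

```bash
mkdir -p pics; ls; python3 - <<'E'
from rig import ctrl
import cv2,numpy as np
np.set_printoptions(precision=4,suppress=True)
print(ctrl.get_obs())
for n in("scene","top"):
    cv2.imwrite(f"pics/{n}0.png",ctrl.capture(n)); c=ctrl.calibration(n)
    print(n,c, -np.array(c["R"]).T@np.array(c["t"]))
E
```

```text
pics
{'time_s': 0.0, 'q': array([-68.8121,  24.2861,  93.4314,   0.0004,  62.3722,  -1.0874]), 'joint_vel': array([-0.0373,  0.1118,  0.0681,  0.1303,  0.0371,  0.0272]), 'effort': array([  0.0029, -54.4624, -27.3668,   0.0645,   0.0226,  -0.0001]), 'position': array([ 236.7457, -577.8212,  221.8843]), 'orientation': array([[ 0.3791, -0.0006,  0.9254],
       [-0.9254,  0.0015,  0.3791],
       [-0.0016, -1.    ,  0.    ]]), 'wrist_force': array([ 0.3994, -0.5483, -0.405 ]), 'wrist_torque': array([ 0.0209, -0.0153, -0.0072]), 'opening': 88.06957492563475}
scene {'K': array([[473.9806,   0.    , 324.8109],
       [  0.    , 473.9806, 245.6526],
       [  0.    ,   0.    ,   1.    ]]), 'R': array([[-0.8367, -0.5476, -0.0098],
       [-0.3101,  0.4884, -0.8157],
       [ 0.4514, -0.6794, -0.5785]]), 't': array([454.8968, 228.6874, 663.3935])} [152.0356 588.1205 574.7342]
top {'K': array([[502.983 ,   0.    , 323.9672],
       [  0.    , 502.983 , 236.9681],
       [  0.    ,   0.    ,   1.    ]]), 'R': array([[-0.0055, -0.9998,  0.0197],
       [-0.9854,  0.0021, -0.1704],
       [ 0.1703, -0.0204, -0.9852]]), 't': array([ -37.0561,  558.7461, 1031.6632])} [ 374.6415  -17.1822 1112.3165]
```

View pics/scene0.png

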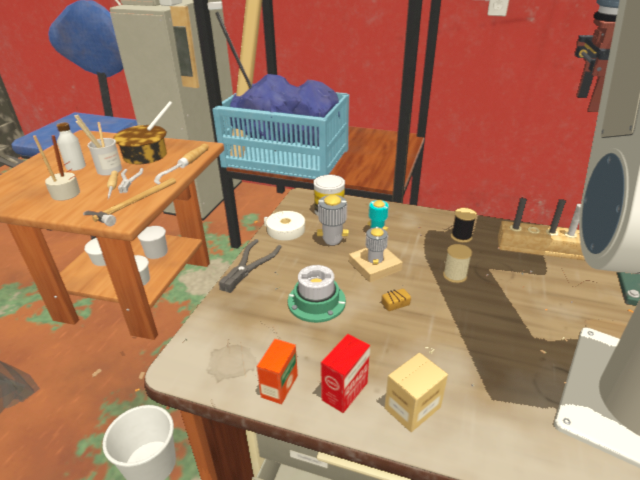

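View pics/top0.png

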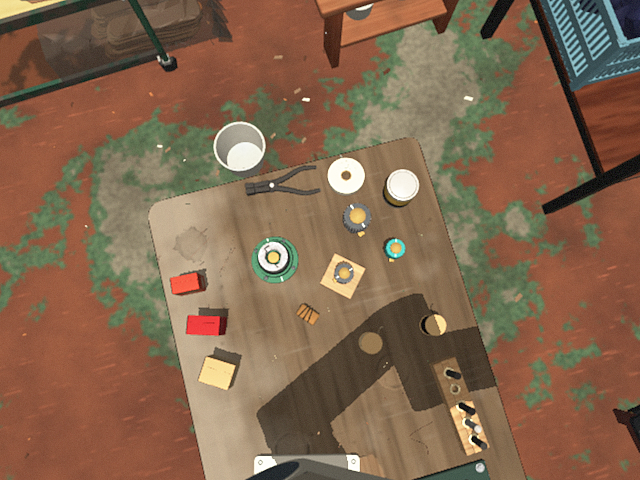

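The scene view shows the grey die in the wooden rest (376,245), with a bigger grey look-alike at (333,220) and a turquoise one at (378,215). The green socket is at (317,290). In the top view the die is at (344,272) and the socket at (274,258). I'll zoom in next.

```bash
python3 - <<'E'
import cv2,numpy as np
a=cv2.imread("pics/top0.png");b=cv2.imread("pics/scene0.png")
c1=cv2.resize(a[225:305,240:380],None,fx=5.6,fy=5.6,interpolation=cv2.INTER_CUBIC); cv2.imwrite("pics/z1.png",c1)
c2=cv2.resize(b[185:325,280:420],None,fx=4.2,fy=4.2,interpolation=cv2.INTER_CUBIC); cv2.imwrite("pics/z2.png",c2)
E
```

```text
(no output)
```

View pics/z1.png

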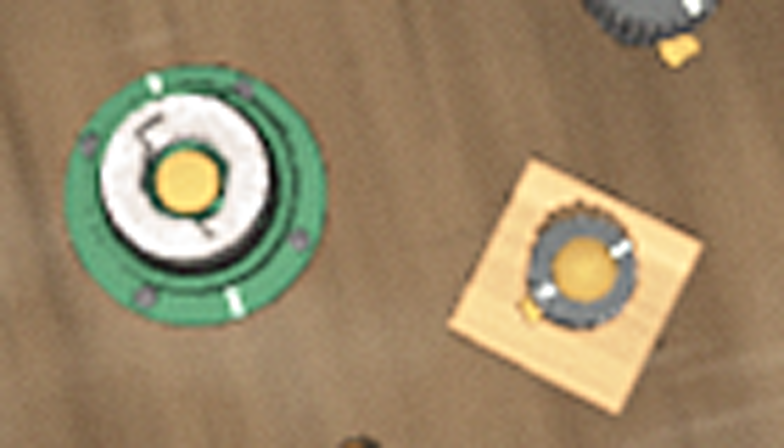

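View pics/z2.png

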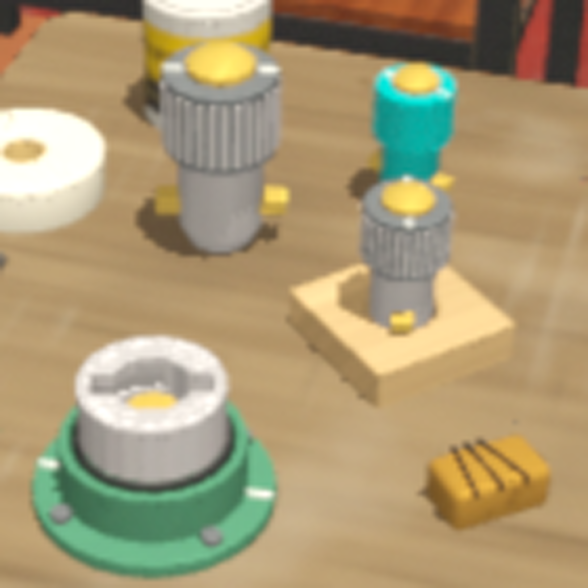

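```bash
cat > h.py <<'E'
import cv2,numpy as np
from rig import ctrl
np.set_printoptions(precision=2,suppress=True)
def cal(n):
    c=ctrl.calibration(n); return [np.array(c[k]) for k in("K","R","t")]
C={n:cal(n) for n in("scene","top")}
def ray(n,p):
    K,R,t=C[n]; d=R.T@np.linalg.solve(K,[p[0],p[1],1.]); return -R.T@t,d/np.linalg.norm(d)
def onz(n,p,z):
    o,d=ray(n,p); return o+d*(z-o[2])/d[2]
def tri(ps,pt):
    o,d=ray("scene",ps);o2,d2=ray("top",pt)
    s=np.linalg.lstsq(np.c_[d,-d2],o2-o,rcond=None)[0]
    a=o+s[0]*d;b=o2+s[1]*d2
    return (a+b)/2,np.linalg.norm(a-b)
def proj(n,X):
    K,R,t=C[n]; q=K@(R@np.asarray(X,float)+t); return q[:2]/q[2]
def blobs(im,lo,hi,box,amin=3):
    x0,y0,x1,y1=box
    h=cv2.cvtColor(im[y0:y1,x0:x1],cv2.COLOR_BGR2HSV)
    m=cv2.inRange(h,np.array(lo),np.array(hi))
    n,l,s,c=cv2.connectedComponentsWithStats(m)
    return [(c[i]+[x0,y0],int(s[i,4]),s[i,:4]+[x0,y0,0,0]) for i in range(1,n) if s[i,4]>=amin]
E
python3 - <<'E'
from h import *
t=cv2.imread("pics/top0.png");s=cv2.imread("pics/scene0.png")
bx={"top":[(245,230,305,290),(315,250,372,300)],"scene":[(283,260,352,325),(345,225,405,280)]}
for n,im in(("top",t),("scene",s)):
    for i,b in enumerate(bx[n]):
        for nm,lo,hi in(("white",(0,0,170),(179,70,255)),("yellow",(15,110,130),(32,255,255)),("green",(60,80,40),(90,255,255)),("wood",(8,50,185),(25,140,255))):
            if i==0 and nm=="wood":continue
            print(n,"die" if i else "sock",nm)
            for q in blobs(im,lo,hi,b,4): print("  ",*q)
E
```

```text
top sock white
   [272.25 255.61] 503 [258 238  30  33]
   [281.5 278.5] 14 [280 276   4   6]
top sock yellow
   [273.09 257.01] 101 [268 252  11  11]
top sock green
   [275.77 261.67] 762 [252 237  46  46]
   [267.64 256.  ] 14 [266 251   6  12]
   [277.43 252.57] 7 [275 251   5   5]
   [277.43 261.43] 7 [275 259   5   5]
top die white
   [350.5 269. ] 8 [349 268   4   3]
   [353.  272.5] 4 [353 271   1   4]
   [337.11 276.44] 9 [336 275   4   4]
top die yellow
   [335.5  253.75] 4 [334 253   4   2]
   [330.8 260.3] 10 [329 256   5   9]
   [342.8 257. ] 5 [341 256   4   3]
   [350.31 259.85] 13 [346 256  10   8]
   [343.48 263.03] 33 [335 260  19  10]
   [334.25 268.5 ] 4 [334 267   2   4]
   [362.47 271.33] 15 [360 266   6  13]
   [324.9 272.1] 10 [323 268   5   9]
   [343.9  272.76] 97 [339 268  11  11]
   [334.06 279.94] 17 [332 277   5   6]
   [326.18 286.45] 11 [322 284   9   6]
   [356.  285.8] 5 [355 284   3   4]
   [337.73 292.53] 15 [332 289  13   8]
   [349.8 297.2] 5 [348 296   4   3]
top die green
top die wood
   [341.8 276.9] 837 [320 253  45  46]
   [344.11 273.  ] 53 
[... 383 characters left out ...]
7 [375 236   4   3]
   [387.  241.5] 4 [387 240   1   4]
   [379.6 261.2] 5 [379 260   3   3]
scene die yellow
   [385.7  227.78] 23 [383 226   6   5]
   [346.54 232.09] 35 [345 228   5   9]
   [362.75 229.5 ] 4 [362 228   2   4]
   [376.57 231.92] 77 [371 228  12   8]
   [363.91 254.95] 57 [361 250   7  11]
   [373.85 269.97] 395 [348 255  54  25]
   [375.07 261.59] 29 [373 259   5   6]
scene die green
   [376.53 225.81] 32 [371 225  13   3]
scene die wood
   [379.64 229.42] 33 [371 226  18  10]
   [401.71 225.64] 14 [398 225   7   3]
   [347.14 230.43] 7 [345 229   4   5]
   [362.5 238.5] 6 [361 238   4   2]
   [382.01 261.72] 1089 [349 241  56  39]
   [352.44 275.25] 148 [345 270  20  10]
```

```bash
python3 - <<'E'
from h import *
print("dome",tri((376.57,231.92),(343.9,272.5)))
print("lug near",tri((375.3,261.6),(334.8,280.1)))
for p in [(350.6,269.2),(337.1,276.6)]: print("dash",onz("top",p,80))
print("dash tri",tri((376.7,237.8),(337.1,276.6)))
m1,m2=(281.6,278.6),(267.5,239.8); a,b=(291.0,295.2),(342.0,302.3)
# pair
for x in(a,b):
  for y in(m1,m2): print("mark",x,y,tri(x,y))
P=onz("top",m1,10);Q=onz("top",m2,10);print("foot top",(P+Q)/2,np.degrees(np.arctan2(*(P-Q)[[1,0]])))
P=onz("scene",a,10);Q=onz("scene",b,10);print("foot scene",(P+Q)/2,np.degrees(np.arctan2(*(P-Q)[[1,0]])))
# slots ends seen: scene crop, top crop at z=62
S=[(280+95/4.2,185+382/4.2),(280+212/4.2,185+382/4.2)]
A=[onz("scene",p,62) for p in S];print("slots scene",A,(A[0]+A[1])/2,np.degrees(np.arctan2(*(A[0]-A[1])[[1,0]])))
# ring ellipse fits
im={"top":cv2.imread("pics/top0.png"),"scene":cv2.imread("pics/scene0.png")}
K,R,t=C["top"]
for n,box in(("top",(245,230,305,290)),("scene",(283,260,352,325))):
    x0,y0,x1,y1=box;h=cv2.cvtColor(im[n][y0:y1,x0:x1],cv2.COLOR_BGR2HSV)
    for v in(170,200,215):
        m=cv2.inRange(h,np.array((0,0,v)),np.array((179,60,255)))
        c=max(cv2.findContours(m,0,cv2.CHAIN_APPROX_NONE)[0],key=cv2.contourArea); hl=cv2.convexHull(c)
        w=np.array([onz(n,p[0]+[x0,y0],62)[:2] for p in hl],np.float32)
        print(n,v,cv2.minEnclosingCircle(w),(cv2.fitEllipse(c)[0]+np.array([x0,y0])))
    print(n, "mid-yellow")
E
```

```text
dome (array([478.66, -78.98,  82.52]), np.float64(0.3242123037314352))
lug near (array([468.4 , -62.16,  27.76]), np.float64(1.5855352553410447))
dash [485.54 -93.11  80.  ]
dash [470.36 -65.09  80.  ]
dash tri (array([470.61, -64.96,  80.24]), np.float64(0.5938305910683193))
mark (291.0, 295.2) (281.6, 278.6) (array([509.44,  77.53,  23.2 ]), np.float64(90.0120670693263))
mark (291.0, 295.2) (267.5, 239.8) (array([559.65,  85.58,   9.49]), np.float64(1.0055794760271788))
mark (342.0, 302.3) (281.6, 278.6) (array([472.75,  53.22,  10.23]), np.float64(0.32520074876914734))
mark (342.0, 302.3) (267.5, 239.8) (array([514.94,  67.83,  17.27]), np.float64(90.62853459365144))
foot top [516.02  69.3   10.  ] -159.6464790067844
foot scene [516.25  69.57  10.  ] 20.89864934591821
slots scene [array([535.11,  81.57,  62.  ]), array([494.79,  55.87,  62.  ])] [514.95  68.72  62.  ] 32.51068428856552
top 170 ((520.3342895507812, 71.6104507446289), 36.02473831176758) [272.2  255.56]
top 200 ((515.9660034179688, 69.6982650756836), 30.875429153442383) [272.41 256.  ]
top 215 ((516.069091796875, 69.7247543334961), 30.771392822265625) [272.38 256.04]
top mid-yellow
scene 170 ((508.7759704589844, 80.0969467163086), 44.70515441894531) [316.48 280.4 ]
scene 200 ((516.3206176757812, 68.89073181152344), 31.769515991210938) [315.65 276.07]
scene 215 ((516.5831909179688, 68.74759674072266), 31.07167625427246) [315.67 276.03]
scene mid-yellow
```

```bash
python3 - <<'E'
from h import *
im={"top":cv2.imread("pics/top0.png"),"scene":cv2.imread("pics/scene0.png")}
c=np.array([516.1,69.4]);out=[]
g=np.arange(-36,36,0.18)
for n in im:
    src=np.float32([proj(n,[*(c+d),62]) for d in[(-36,-36),(36,-36),(36,36),(-36,36)]])
    H=cv2.getPerspectiveTransform(src,np.float32([(0,400),(400,400),(400,0),(0,0)]))
    o=cv2.warpPerspective(im[n],H,(400,400),flags=cv2.INTER_CUBIC)
    for r in(16.5,25,31): cv2.circle(o,(200,200),int(r/.18),(255,0,0),1)
    for a in(20.6,):
        e=np.radians(a);v=np.array([np.cos(e),-np.sin(e)])*190
        cv2.line(o,tuple((200+v).astype(int)),tuple((200-v).astype(int)),(0,0,255),1)
    out.append(o)
cv2.imwrite("pics/rect.png",np.hstack(out))
E
```

```text
(no output)
```

View pics/rect.png

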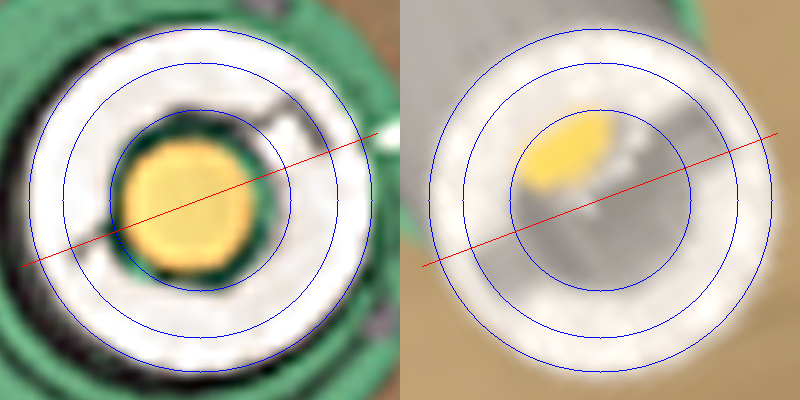

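The rectified view shows the ring's slots lying about 33° (±3) in world yaw. The foot marks are at 20.6°, so the slot offset is about +12°. Next I'll check the neighbours and work out the approach.

```bash
cat >> h.py <<'E'
def to(x,y,z,yaw,obs=None):
    """print move from present pose to tcp x,y,z, tool-x yaw (deg), pointing down"""
    from scipy.spatial.transform import Rotation as Ro
    o=obs or ctrl.get_obs(); R=np.array(o["orientation"]); p=np.array(o["position"])
    a=np.radians(yaw); X=np.array([np.cos(a),np.sin(a),0]);Y=np.array([0,0,-1.]);T=np.c_[X,Y,np.cross(X,Y)]
    print("turn",Ro.from_matrix(R.T@T).as_rotvec(degrees=True),"shift cm",R.T@(np.array([x,y,z])-p)/10)
def st():
    o=ctrl.get_obs();R=o["orientation"];print(o["time_s"],o["position"],"yaw",np.degrees(np.arctan2(R[1][0],R[0][0])),"y",R[:,1],"F",o["wrist_force"],"T",o["wrist_torque"],"open",o["opening"],"q",o["q"])
E
python3 - <<'E'
from h import *
print("big dome",onz("top",(357.5,214.5),100),tri((333,201),(357.5,215)))
print("turq",tri((378.5,204),(396.5,247)))
for y in(-20,-45,-61,-75): to(478.6,-79,150,y)
E
```

```text
big dome [ 596.53 -107.53  100.  ] (array([ 594.76, -108.  ,   99.26]), np.float64(1.9126554526874304))
turq (array([ 533.24, -191.04,   70.24]), np.float64(0.31571119206788206))
turn [ -0.03 -47.73  -0.07] shift cm [-36.99   7.25  41.29]
turn [ -0.02 -22.73  -0.07] shift cm [-36.99   7.25  41.29]
turn [-0.01 -6.73 -0.08] shift cm [-36.99   7.25  41.29]
turn [ 0.    7.27 -0.08] shift cm [-36.99   7.25  41.29]
```

```bash
python3 -m inch '[[0,-22.7,0,-37,0,41.3,7],[0,-22.7,0,-37,0,41.3,7],[0,-22.7,0,-37,0,41.3,7],[0,-22.7,0,-37,0,41.3,7],[0,-22.7,0,-37,0,41.3,7],[0,-22.7,0,-37,0,41.3,7],[0,-22.7,0,-37,0,41.3,7],[0,-22.7,0,-37,0,41.3,7],[0,-22.7,0,-37,0,41.3,7],[0,-22.7,0,-37,0,41.3,7],[0,-22.7,0,-37,0,41.3,7],[0,-22.7,0,-37,0,41.3,7]]'; python3 -m inch '[[0,0,0,0,0,0,7],[0,0,0,0,0,0,7],[0,0,0,0,0,0,7],[0,0,0,0,0,0,7]]'; python3 -c "
from h import *
st();to(478.6,-79,48,-45);st()"
```

```text
time_s: 1.3
position: [480.5, -75.2, 222.7]
orientation: [[0.71, 0.001, 0.704], [-0.704, 0.001, 0.71], [-0.0, -1.0, 0.001]]
wrist_force: [-0.4, -0.3, -0.4]
opening: 70.0
time_s: 1.7
position: [478.4, -80.6, 222.6]
orientation: [[0.705, -0.0, 0.709], [-0.709, -0.0, 0.705], [-0.0, -1.0, -0.0]]
wrist_force: [-0.3, -0.7, -0.5]
opening: 69.6
1.7 [478.36 -80.61 222.64] yaw -45.149869136434724 y [-0. -0. -1.] F [-0.25 -0.67 -0.51] T [-0.03 -0.01 -0.  ] open 69.60879440885043 q [-10.97  12.45 110.69  -0.    56.87  34.18]
turn [ 0.01 -0.15 -0.01] shift cm [-0.1  17.46  0.13]
1.7 [478.36 -80.61 222.64] yaw -45.149869136434724 y [-0. -0. -1.] F [-0.25 -0.67 -0.51] T [-0.03 -0.01 -0.  ] open 69.60879440885043 q [-10.97  12.45 110.69  -0.    56.87  34.18]
```

```bash
python3 -m inch '[[0,0,0,-0.1,4,0.13,7],[0,0,0,-0.1,8,0.13,7],[0,0,0,-0.1,12,0.13,7],[0,0,0,-0.1,15,0.13,7],[0,0,0,-0.1,16.5,0.13,7],[0,0,0,-0.1,17.4,0.13,7],[0,0,0,-0.1,17.4,0.13,7],[0,0,0,-0.1,17.4,0.13,7]]'; python3 -c "
from h import *
st();st();cv2.imwrite('pics/s1.png',ctrl.capture('scene'));t=ctrl.capture('top');cv2.imwrite('pics/t1.png',t)
s=cv2.imread('pics/s1.png');cv2.imwrite('pics/z3.png',np.hstack([cv2.resize(s[150:290,300:440],(400,400)),cv2.resize(t[210:330,280:400],(400,400))]))"
```

```text
time_s: 2.5
position: [479.5, -78.3, 49.3]
orientation: [[0.706, 0.001, 0.708], [-0.708, -0.0, 0.706], [0.001, -1.0, 0.001]]
wrist_force: [-0.8, 0.6, -0.3]
opening: 69.9
2.5 [479.54 -78.25  49.3 ] yaw -45.06617780891142 y [ 0. -0. -1.] F [-0.82  0.55 -0.28] T [ 0.02 -0.01 -0.03] open 69.86639557685463 q [-10.67  29.36 116.32  -0.    34.26  34.39]
2.5 [479.54 -78.25  49.3 ] yaw -45.06617780891142 y [ 0. -0. -1.] F [-0.82  0.55 -0.28] T [ 0.02 -0.01 -0.03] open 69.86639557685463 q [-10.67  29.36 116.32  -0.    34.26  34.39]
```

View pics/z3.png

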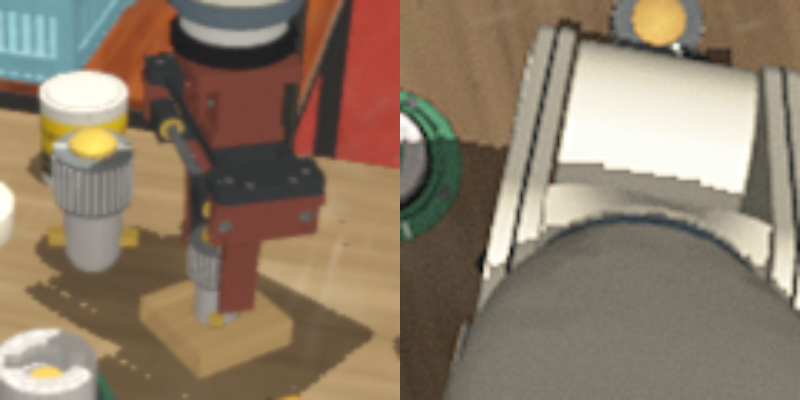

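The gripper straddles the die's collar: the near finger is at (240,270) in the left crop, with the die behind it at (207,270). I'll close the jaws.

```bash
python3 -m inch '[[0,0,0,0,0,0,5],[0,0,0,0,0,0,4],[0,0,0,0,0,0,3],[0,0,0,0,0,0,2],[0,0,0,0,0,0,2],[0,0,0,0,0,0,2],[0,0,0,0,0,0,2],[0,0,0,0,0,0,2]]'; python3 -c "
from h import *
st()"
```

```text
time_s: 3.4
position: [479.2, -77.7, 48.8]
orientation: [[0.707, 0.0, 0.707], [-0.707, 0.0, 0.707], [0.0, -1.0, 0.0]]
wrist_force: [-0.2, 1.0, 5.1]
opening: 39.3
3.4 [479.17 -77.74  48.8 ] yaw -45.02405891471518 y [ 0.  0. -1.] F [-0.19  0.96  5.09] T [ 0.06  0.1  -0.05] open 39.32797349366571 q [-10.62  29.41 116.36   0.01  34.23  34.4 ]
```

```bash
python3 -m inch '[[0,0,0,0,-1,0,2],[0,0,0,0,-3,0,2],[0,0,0,0,-6,0,2],[0,0,0,0,-9,0,2],[0,0,0,0,-11,0,2],[0,0,0,0,-11,0,2],[0,0,0,0,-11,0,2]]'; python3 -c "
from h import *
st();s=ctrl.capture('scene');cv2.imwrite('pics/s2.png',s)
cv2.imwrite('pics/z4.png',cv2.resize(s[150:290,300:440],(560,560)))
to(516.1,69.5,160,49)"
```

```text
time_s: 4.1
position: [478.8, -77.7, 158.6]
orientation: [[0.707, 0.0, 0.707], [-0.707, -0.0, 0.707], [0.0, -1.0, 0.0]]
wrist_force: [-0.2, 0.3, -2.5]
opening: 39.7
4.1 [478.79 -77.73 158.58] yaw -45.02653495756758 y [ 0. -0. -1.] F [-0.21  0.32 -2.46] T [ 0.01 -0.04 -0.02] open 39.70321423999193 q [-10.63  17.96 113.63  -0.    48.39  34.4 ]
turn [ -0.02 -94.02  -0.09] shift cm [-7.73 -0.22 13.08]
```

View pics/z4.png

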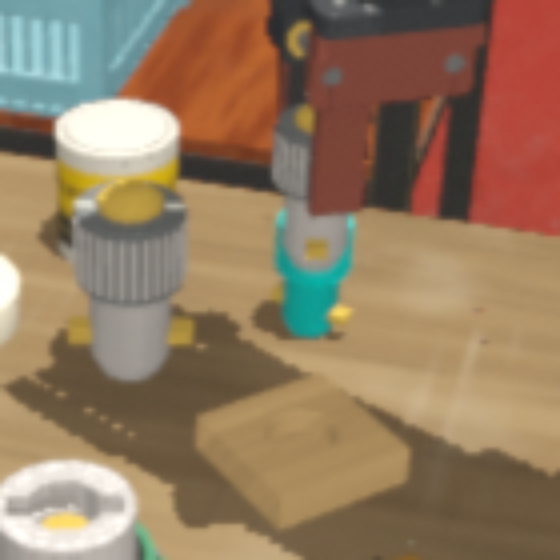

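The die is out of the rest and hanging upright in the jaws at (310,200), with its lug visible at (316,248). I'll carry it over the socket.

```bash
python3 -m inch '[[0,-8,0,-1.5,0,2.5,2],[0,-16,0,-3,0,5,2],[0,-24,0,-4.5,0,7.5,2],[0,-32,0,-6,0,10,2],[0,-40,0,-7,0,12,2],[0,-48,0,-7.7,0,13,2],[0,-56,0,-7.7,0,13.1,2],[0,-64,0,-7.7,0,13.1,2],[0,-72,0,-7.7,0,13.1,2],[0,-80,0,-7.7,0,13.1,2],[0,-88,0,-7.7,0,13.1,2],[0,-94,0,-7.7,0,13.1,2]]';python3 -m inch '[[0,0,0,0,0,0,2],[0,0,0,0,0,0,2],[0,0,0,0,0,0,2]]'; python3 -c "
from h import *
st();s=ctrl.capture('scene');cv2.imwrite('pics/s3.png',s);t=ctrl.capture('top');cv2.imwrite('pics/t3.png',t)
cv2.imwrite('pics/z5.png',np.hstack([cv2.resize(s[190:330,250:390],(400,400)),cv2.resize(t[190:310,210:330],(400,400))]))
to(516.1,69.5,90,49)"
```

```text
time_s: 5.35
position: [516.1, 69.2, 156.7]
orientation: [[0.652, -0.004, -0.758], [0.758, -0.0, 0.652], [-0.003, -1.0, 0.002]]
wrist_force: [-0.5, 0.3, -1.7]
opening: 39.6
time_s: 5.65
position: [516.9, 69.3, 158.0]
orientation: [[0.658, -0.001, -0.753], [0.753, -0.0, 0.658], [-0.001, -1.0, 0.001]]
wrist_force: [-0.6, 0.4, -2.1]
opening: 39.7
5.65 [516.91  69.26 157.98] yaw 48.855695804920984 y [-0. -0. -1.] F [-0.63  0.4  -2.06] T [-0.01 -0.12 -0.01] open 39.72815075717399 q [  6.32  20.82 109.18  -0.    50.07 -42.53]
turn [-0.02 -0.1  -0.02] shift cm [-0.05  6.84  0.09]
```

View pics/z5.png

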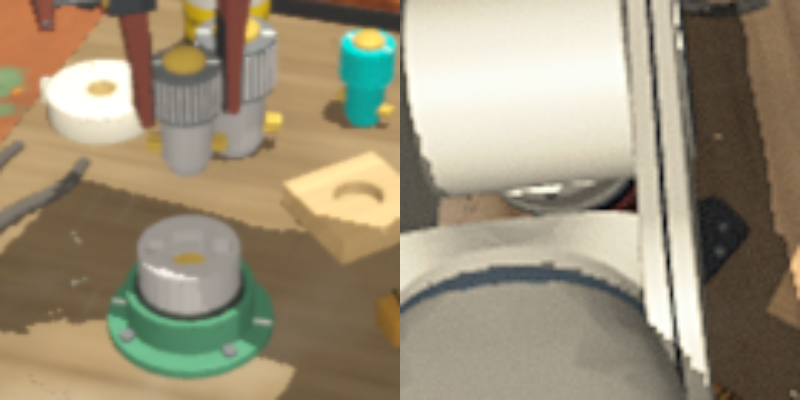

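```bash
python3 -c "
from h import *
s=cv2.imread('pics/s3.png')
cv2.imwrite('pics/z6.png',cv2.resize(s[200:300,285:360],(600,800)[::1],interpolation=cv2.INTER_CUBIC)[:600])
# lug, dome blobs
for q in blobs(s,(15,100,60),(32,255,255),(290,195,340,255),3): print(*q)
print(proj('scene',[516.1,69.5,158-39+17]),proj('scene',[516.1,69.5,158-39]),proj('scene',[516.1,69.5,158-39+70]))
for a in(28,33,38):
  e=np.radians(a);v=np.array([np.cos(e),np.sin(e),0]);print(a,[proj('scene',np.array([516.1,69.5,136])+k*19*v) for k in(1,-1)])
"
```

```text
[291.26 203.79] 42 [290 196   5  15]
[312.03 203.81] 317 [302 195  24  21]
[337.26 199.67] 39 [335 195   5  10]
[325. 200.] 3 [325 199   1   3]
[299.58 242.47] 156 [290 234  18  17]
[326.1  239.76] 29 [324 237   5   7]
[330.94 249.95] 159 [321 244  19  11]
[293.65 253.35] 17 [290 252   8   3]
[314.78 240.52] [315.01 249.01] [314.03 212.61]
28 [array([303.18, 240.01]), array([326.42, 241.03])]
33 [array([303.1 , 240.59]), array([326.47, 240.45])]
38 [array([303.1 , 241.17]), array([326.42, 239.87])]
```

View pics/z6.png

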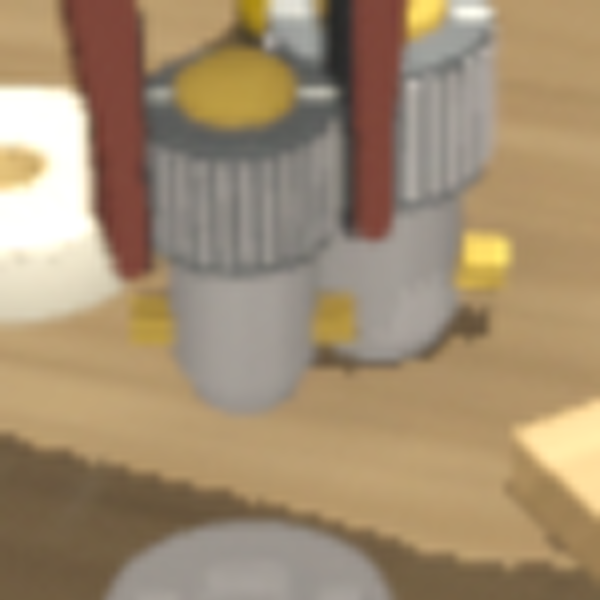

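The held die sits over the socket with its lugs at scene (303.8,240.0) and (327.1,239.8). That puts the lug yaw at about 33°, matching the slots. I'll lower it in steps.

```bash
python3 -m inch '[[0,0,0,-0.05,1.5,0.06,2],[0,0,0,-0.05,3,0.06,2],[0,0,0,-0.05,4.5,0.06,2],[0,0,0,-0.05,5.3,0.06,2],[0,0,0,-0.05,5.8,0.06,2],[0,0,0,-0.05,6.2,0.06,2],[0,0,0,-0.05,6.6,0.06,2],[0,0,0,-0.05,6.6,0.06,2],[0,0,0,-0.05,6.6,0.06,2]]'; python3 -c "
from h import *
st();s=ctrl.capture('scene');cv2.imwrite('pics/s4.png',s);st()
cv2.imwrite('pics/z7.png',cv2.resize(s[215:315,280:355],(450,600),interpolation=cv2.INTER_CUBIC)[:600])"
```

```text
time_s: 6.65
position: [516.7, 69.4, 92.9]
orientation: [[0.656, 0.0, -0.754], [0.754, 0.0, 0.656], [0.0, -1.0, -0.0]]
wrist_force: [0.6, 0.2, -1.2]
opening: 39.6
6.65 [516.72  69.36  92.9 ] yaw 48.973602929082745 y [ 0.  0. -1.] F [ 0.62  0.25 -1.17] T [ 0.02 -0.15 -0.01] open 39.60344810354957 q [  6.34  26.85 111.16   0.    41.97 -42.64]
6.7 [516.78  69.37  92.99] yaw 48.976192588003364 y [ 0.  0. -1.] F [ 0.51 -0.15 -2.11] T [-0.06 -0.09  0.01] open 39.5715657142597 q [  6.34  26.84 111.16  -0.    41.97 -42.64]
```

View pics/z7.png

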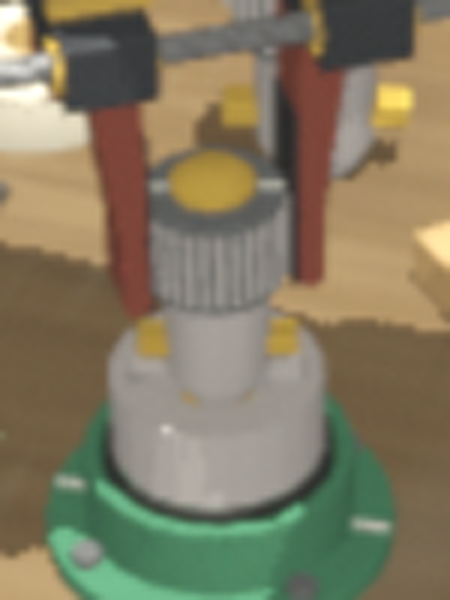

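The nose is in the bore, with the lugs just above the ring at (153,338) and (283,336) and the slots right below them. I'll go down gently to feel for the slots.

```bash
python3 -m inch '[[0,0,0,-0.03,0.2,0,2],[0,0,0,-0.03,0.4,0,2],[0,0,0,-0.03,0.5,0,2],[0,0,0,-0.03,0.6,0,2],[0,0,0,-0.03,0.6,0,2],[0,0,0,-0.03,0.6,0,2]]';python3 -m inch '[[0,0,0,0,0.1,0,2],[0,0,0,0,0.2,0,2],[0,0,0,0,0.2,0,2],[0,0,0,0,0.2,0,2]]'; python3 -c "
from h import *
st()"
```

```text
time_s: 7.3
position: [516.6, 69.4, 86.8]
orientation: [[0.656, 0.0, -0.754], [0.754, 0.0, 0.656], [0.001, -1.0, -0.0]]
wrist_force: [-0.7, 4.9, -0.0]
opening: 39.7
time_s: 7.7
position: [516.6, 69.4, 85.2]
orientation: [[0.657, 0.001, -0.754], [0.754, 0.0, 0.657], [0.001, -1.0, -0.0]]
wrist_force: [-1.5, 4.9, 4.9]
opening: 39.5
7.7 [516.61  69.38  85.15] yaw 48.965769208515894 y [ 0.  0. -1.] F [-1.54  4.89  4.87] T [ 1.09  0.11 -0.02] open 39.462651509488886 q [  6.33  27.61 111.35   0.03  41.01 -42.66]
```

```bash
python3 -m inch '[[0,0,0,0.05,0,0.06,2],[0,0,0,0.05,0,0.08,2],[0,0,0,0.05,0,0.08,2]]'; python3 -c "
from h import *
st();s=ctrl.capture('scene');cv2.imwrite('pics/s5.png',s);st()
cv2.imwrite('pics/z8.png',cv2.resize(s[215:315,280:355],(450,600),interpolation=cv2.INTER_CUBIC)[:600])"
```

```text
time_s: 8.0
position: [516.2, 69.9, 84.7]
orientation: [[0.656, 0.0, -0.755], [0.755, -0.0, 0.656], [0.0, -1.0, -0.0]]
wrist_force: [-0.6, 2.0, 1.3]
opening: 39.5
8.0 [516.2   69.85  84.69] yaw 48.98391939751371 y [ 0. -0. -1.] F [-0.61  1.99  1.31] T [ 0.38 -0.21  0.04] open 39.451413240343285 q [  6.4   27.64 111.39  -0.02  40.96 -42.56]
8.05 [516.21  69.86  84.67] yaw 48.98115481959478 y [ 0. -0. -1.] F [ 0.06  2.41 -0.59] T [ 0.44 -0.21  0.06] open 39.72670463505642 q [  6.4   27.64 111.38  -0.01  40.96 -42.57]
```

View pics/z8.png

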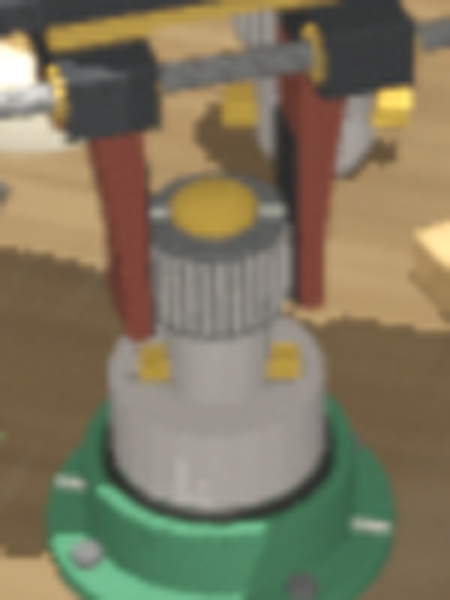

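The lugs have sunk into the slots, with the vertical force near zero. I'll relieve the remaining side force a little and push down.

```bash
python3 -m inch '[[0,0,0,0.04,0.1,0.03,2],[0,0,0,0.04,0.2,0.03,2],[0,0,0,0.04,0.3,0.03,2],[0,0,0,0.04,0.4,0.03,2],[0,0,0,0.04,0.4,0.03,2]]'; python3 -c "
from h import *
st()"
```

```text
time_s: 8.55
position: [516.0, 70.3, 80.5]
orientation: [[0.656, -0.0, -0.755], [0.755, -0.0, 0.656], [-0.0, -1.0, 0.0]]
wrist_force: [-0.3, -2.1, 0.7]
opening: 39.5
8.55 [516.02  70.28  80.53] yaw 48.982939831763275 y [-0. -0. -1.] F [-0.28 -2.13  0.67] T [-0.38 -0.18  0.01] open 39.45773443905747 q [  6.46  28.06 111.46  -0.02  40.5  -42.51]
```

```bash
python3 -m inch '[[0,0,0,-0.02,0.15,-0.01,2],[0,0,0,-0.02,0.3,-0.01,2],[0,0,0,-0.02,0.45,-0.01,2],[0,0,0,-0.02,0.6,-0.01,2],[0,0,0,-0.02,0.75,-0.01,2],[0,0,0,-0.02,0.75,-0.01,2],[0,0,0,-0.02,0.75,-0.01,2]]'; python3 -c "
from h import *
st()"
```

```text
time_s: 9.25
position: [516.1, 70.2, 73.2]
orientation: [[0.656, 0.0, -0.754], [0.754, -0.0, 0.656], [-0.0, -1.0, -0.0]]
wrist_force: [-0.5, -2.0, 4.4]
opening: 39.2
9.25 [516.09  70.25  73.22] yaw 48.97756768063453 y [ 0. -0. -1.] F [-0.52 -1.99  4.4 ] T [-0.56  0.02  0.02] open 39.24119253209811 q [  6.44  28.8  111.59  -0.    39.61 -42.53]
```

```bash
python3 -m inch '[[0,0,0,-0.02,0.15,-0.02,2],[0,0,0,-0.02,0.3,-0.02,2],[0,0,0,-0.02,0.4,-0.02,2],[0,0,0,-0.02,0.5,-0.02,2],[0,0,0,-0.02,0.5,-0.02,2],[0,0,0,-0.02,0.5,-0.02,2]]'; python3 -c "
from h import *
st();s=ctrl.capture('scene');cv2.imwrite('pics/s6.png',s);st()
cv2.imwrite('pics/z9.png',cv2.resize(s[215:315,280:355],(450,600),interpolation=cv2.INTER_CUBIC)[:600])"
```

```text
time_s: 9.85
position: [516.2, 70.1, 68.3]
orientation: [[0.656, 0.0, -0.754], [0.754, 0.0, 0.656], [0.0, -1.0, -0.0]]
wrist_force: [-1.5, -0.7, 6.7]
opening: 39.7
9.85 [516.16  70.12  68.29] yaw 48.973350280152935 y [ 0.  0. -1.] F [-1.5  -0.74  6.66] T [-0.24  0.06  0.05] open 39.72628740523757 q [  6.42  29.3  111.67   0.01  39.01 -42.56]
9.9 [516.12  70.13  68.3 ] yaw 48.97102730208915 y [ 0.  0. -1.] F [-1.49 -1.33  6.42] T [-0.25  0.1   0.05] open 39.433344070704564 q [  6.42  29.3  111.68   0.02  39.01 -42.56]
```

View pics/z9.png

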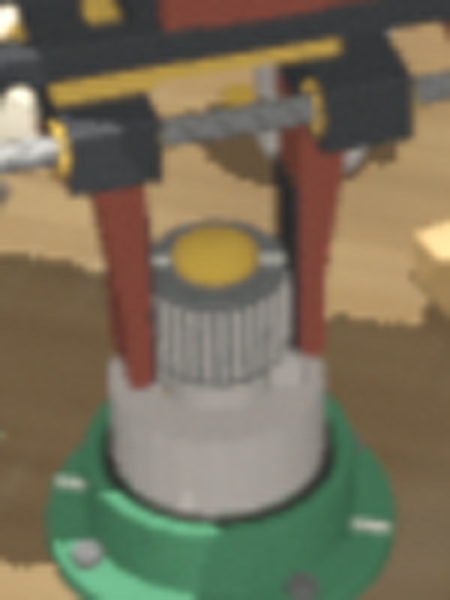

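```bash
python3 -m inch '[[0,0,0,0,0.08,0,2],[0,0,0,0,0.15,0,2],[0,0,0,0,0.15,0,2]]'; python3 -m inch '[[0,5,0,0,0,0,2],[0,10,0,0,0,0,2],[0,15,0,0,0,0,2],[0,15,0,0,0,0,2]]';python3 -c "
from h import *
st()"
```

```text
time_s: 10.2
position: [516.1, 70.1, 66.9]
orientation: [[0.656, 0.0, -0.754], [0.754, 0.0, 0.656], [0.0, -1.0, -0.0]]
wrist_force: [-0.4, -1.5, 8.0]
opening: 39.7
time_s: 10.6
position: [516.5, 70.6, 67.1]
orientation: [[0.831, 0.001, -0.557], [0.557, 0.001, 0.831], [0.001, -1.0, 0.0]]
wrist_force: [-1.5, 2.7, 9.2]
opening: 39.3
10.6 [516.53  70.56  67.08] yaw 33.81648098930704 y [ 0.  0. -1.] F [-1.5   2.67  9.17] T [ 0.24  0.11 -0.01] open 39.34647312423484 q [  6.45  29.44 111.68   0.07  38.83 -27.42]
```

```bash
python3 -m inch '[[0,6,0,0,0,0,2],[0,12,0,0,0,0,2],[0,18,0,0,0,0,2],[0,24,0,0,0,0,2],[0,30,0,0,0,0,2],[0,30,0,0,0,0,2]]';python3 -m inch '[[0,6,0,0,0,0,2],[0,12,0,0,0,0,2],[0,18,0,0,0,0,2],[0,24,0,0,0,0,2],[0,30,0,0,0,0,2],[0,30,0,0,0,0,2]]';python3 -c "
from h import *
st();s=ctrl.capture('scene');cv2.imwrite('pics/s7.png',s)
cv2.imwrite('pics/z10.png',cv2.resize(s[215:315,280:355],(450,600),interpolation=cv2.INTER_CUBIC)[:600])"
```

```text
time_s: 11.2
position: [517.1, 70.6, 67.2]
orientation: [[0.998, 0.002, -0.066], [0.066, 0.001, 0.998], [0.002, -1.0, 0.001]]
wrist_force: [0.3, 1.4, 7.5]
opening: 39.5
time_s: 11.8
position: [517.5, 70.5, 67.4]
orientation: [[0.897, 0.003, 0.442], [-0.442, 0.001, 0.897], [0.002, -1.0, 0.002]]
wrist_force: [0.3, 0.5, 8.7]
opening: 39.6
11.8 [517.49  70.54  67.35] yaw -26.206252380980523 y [ 0.  0. -1.] F [0.31 0.51 8.75] T [ 0.08 -0.24 -0.04] open 39.58049510433557 q [  6.44  29.43 111.63   0.05  38.77  32.61]
```

View pics/z10.png

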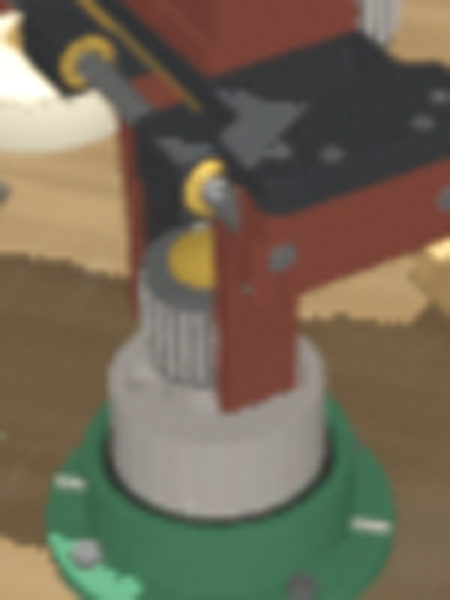

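It has turned 75° with no resisting torque and the die still pressed down. The next part goes in small steps, watching for the stop.

```bash
python3 -m inch '[[0,4,0,0,0,0,2],[0,8,0,0,0,0,2],[0,12,0,0,0,0,2],[0,12,0,0,0,0,2]]'>/dev/null;python3 -c "
from h import *
st()"; python3 -m inch '[[0,3,0,0,0,0,2],[0,3,0,0,0,0,2]]'>/dev/null;python3 -c "
from h import *
st()"
```

```text
12.25 [517.6   70.53  67.39] yaw -38.14079218180964 y [ 0.  0. -1.] F [0.49 0.68 7.88] T [ 0.07 -0.21  0.06] open 39.70380927434097 q [  6.44  29.43 111.62   0.04  38.76  44.55]
12.45 [517.63  70.48  67.39] yaw -41.111923453421106 y [ 0.  0. -1.] F [0.48 0.03 7.65] T [ 0.04 -0.24 -0.02] open 39.76526677139247 q [  6.43  29.43 111.62   0.04  38.76  47.52]
```

```bash
for i in 1 2; do python3 -m inch '[[0,2,0,0,0,0,2],[0,2,0,0,0,0,2]]'>/dev/null;python3 -c "
from h import *
st()"; done
```

```text
12.65 [517.61  70.46  67.37] yaw -43.07389280649784 y [ 0.  0. -1.] F [ 1.11 -0.33  7.07] T [-0.05 -0.32  0.03] open 39.23472218613496 q [  6.43  29.43 111.62   0.03  38.76  49.48]
12.85 [517.42  70.4   67.31] yaw -45.059363832640294 y [ 0.  0. -1.] F [-0.24  0.31  8.82] T [-0.1  -0.23  0.17] open 39.64951649412603 q [  6.43  29.43 111.63   0.02  38.77  51.48]
```

```bash
for i in 1 ; do python3 -m inch '[[0,2,0,0,0,0,2],[0,2,0,0,0,0,2]]'>/dev/null;python3 -c "
from h import *
st()"; done
```

```text
13.05 [517.18  70.34  67.27] yaw -47.04391107828749 y [ 0.  0. -1.] F [ 0.16 -1.26  7.57] T [-0.13 -0.11  0.17] open 39.82331653211905 q [  6.43  29.43 111.65   0.01  38.79  53.47]
```

The stop was felt at tool yaw of about -44.5, 94° on from entry. I'll back off the wind-up and let go.

```bash
python3 -m inch '[[0,-2.5,0,0,0,0,2],[0,-3,0,0,0,0,2],[0,-3,0,0,0,0,2]]'; python3 -m inch '[[0,0,0,0,0,0,5],[0,0,0,0,0,0,6],[0,0,0,0,0,0,7],[0,0,0,0,0,0,7],[0,0,0,0,0,0,7],[0,0,0,0,0,0,7]]';python3 -c "
from h import *
st();s=ctrl.capture('scene');cv2.imwrite('pics/s8.png',s)
cv2.imwrite('pics/z11.png',cv2.resize(s[215:315,280:355],(450,600),interpolation=cv2.INTER_CUBIC)[:600])"
```

```text
time_s: 13.35
position: [517.1, 70.4, 67.2]
orientation: [[0.719, 0.002, 0.695], [-0.695, 0.001, 0.719], [0.001, -1.0, 0.002]]
wrist_force: [-0.6, -0.5, 8.7]
opening: 39.6
time_s: 13.95
position: [516.0, 70.0, 66.6]
orientation: [[0.719, -0.0, 0.695], [-0.695, 0.0, 0.719], [-0.0, -1.0, -0.0]]
wrist_force: [0.1, -0.1, 0.2]
opening: 69.8
13.95 [515.99  70.    66.59] yaw -44.02535215320319 y [-0.  0. -1.] F [ 0.11 -0.07  0.2 ] T [-0.02 -0.03  0.01] open 69.75685551016657 q [  6.42  29.47 111.71   0.    38.83  50.44]
```

View pics/z11.png

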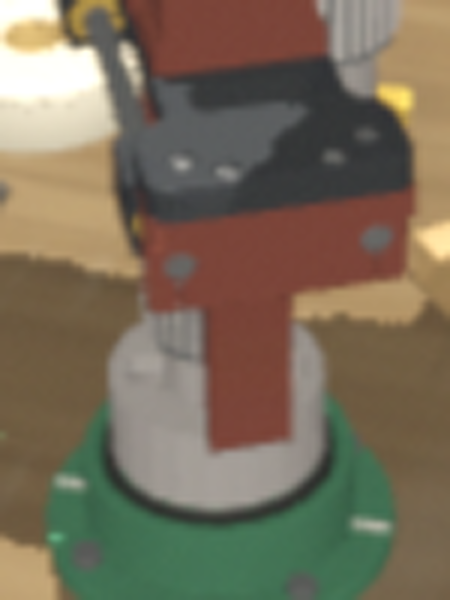

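The fingers are clear of the die. I'll lift straight up, move aside and measure the height of the die.

```bash
python3 -m inch '[[0,0,0,0,-2,0,7],[0,0,0,0,-5,0,7],[0,0,0,0,-9,0,7],[0,0,0,0,-13,0,7],[0,0,0,5,-15,-2,7],[0,0,0,10,-15,-5,7],[0,0,0,15,-15,-8,7],[0,0,0,20,-15,-12,7],[0,0,0,22,-15,-15,7],[0,0,0,22,-15,-15,7],[0,0,0,22,-15,-15,7],[0,0,0,22,-15,-15,7]]';python3 -c "
from h import *
st();s=ctrl.capture('scene');cv2.imwrite('pics/s9.png',s);t=ctrl.capture('top');cv2.imwrite('pics/t9.png',t)
cv2.imwrite('pics/z12.png',np.hstack([cv2.resize(s[225:325,280:355],(360,480),interpolation=cv2.INTER_CUBIC),cv2.resize(t[225:295,240:305],(430,480),interpolation=cv2.INTER_CUBIC)]))
for q in blobs(s,(15,100,100),(32,255,255),(300,235,340,280),8): print('s',*q)
for q in blobs(t,(15,100,100),(32,255,255),(255,240,295,275),8): print('t',*q)
"
```

```text
time_s: 15.2
position: [569.6, -190.8, 216.4]
orientation: [[0.718, -0.001, 0.696], [-0.696, 0.001, 0.718], [-0.001, -1.0, -0.0]]
wrist_force: [-0.0, 0.5, -0.9]
opening: 70.1
15.2 [ 569.63 -190.78  216.4 ] yaw -44.1003709662057 y [-0.  0. -1.] F [-0.02  0.55 -0.95] T [ 0.02 -0.05  0.02] open 70.1344347372441 q [-19.66  22.65  96.83   0.02  60.57  24.43]
s [321.33 247.9 ] 516 [300 235  40  34]
s [314.97 253.03] 109 [308 249  15   9]
s [300.56 258.52] 25 [300 253   3  12]
s [336.2 272.1] 10 [334 270   5   5]
t [257.12 240.75] 8 [255 240   5   3]
t [292.09 240.55] 11 [289 240   6   3]
t [270.79 252.62] 107 [265 247  12  12]
```

View pics/z12.png

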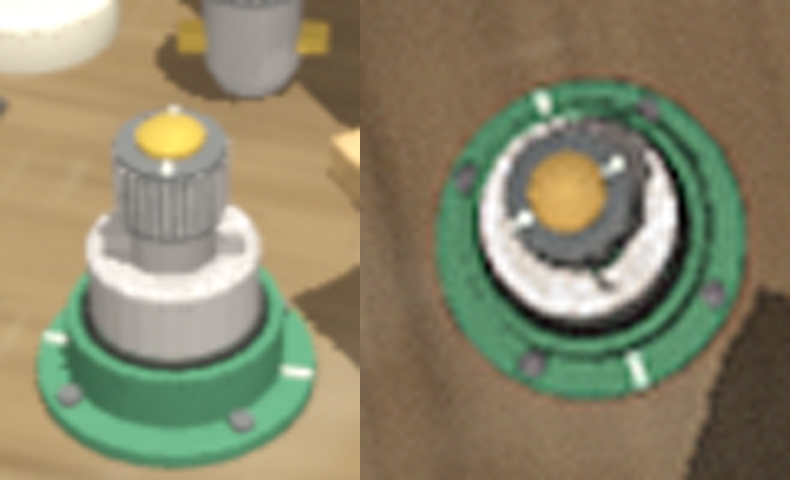

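View pics/s9.png

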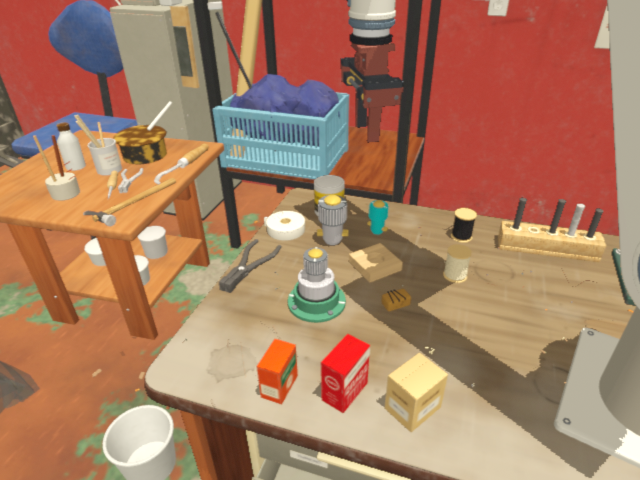

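```bash
python3 -c "
from h import *
print(tri((314.97,253.03),(270.79,252.62)))
s=cv2.imread('pics/s9.png');t=cv2.imread('pics/t9.png')
for q in blobs(s,(0,0,180),(179,60,255),(305,245,325,265),3): print('s',*q)
for q in blobs(t,(0,0,170),(179,60,255),(262,244,284,264),3): print('t',*q)
# dashes top crop scale 430/65
f=430/65; d=[(240+(615-360)/f,225+165/(480/70)),(240+(525-360)/f,225+219/(480/70))]
P=[onz('top',p,108) for p in d];print(P,np.degrees(np.arctan2(*(P[0]-P[1])[[1,0]])))
print('dash tri',tri((280+167/4.8,225+168/4.8),d[1]), tri((280+174/4.8,225+109/4.8),d[0]))
for z in (35,38,44): print(z,[proj('scene',[516.1,69.7,z+70+2.5]),proj('top',[516.1,69.7,z+72.5])])
"
```

```text
(array([516.41,  69.11, 110.39]), np.float64(0.428494369676705))
s [316.5  247.25] 4 [315 247   4   2]
s [314.45 259.64] 11 [313 258   4   4]
t [263.58 245.92] 12 [262 244   6   6]
t [278.2 248.6] 5 [277 248   3   2]
t [281.96 259.6 ] 25 [279 252   5  12]
t [263.54 260.17] 24 [262 256   6   8]
[array([523.75,  53.71, 108.  ]), array([507.83,  80.83, 108.  ])] -59.59747399971948
dash tri (array([508.4 ,  81.16, 106.79]), np.float64(0.899233847232733)) (array([523.96,  53.83, 109.06]), np.float64(0.8358409216204292))
35 [array([315.09, 254.69]), array([270.57, 252.88])]
38 [array([315.05, 253.23]), array([270.44, 252.67])]
44 [array([314.97, 250.3 ]), array([270.18, 252.25])]
```

```bash
python3 -c "
from h import *
print(ctrl.job_done());st()"
```

```text
the job is handed in; nothing more can be done
None
the job is handed in; nothing more can be done
```

The setting die is out of its rest and locked in the green bayonet socket, and I handed the job in at about 15 s; no verdict was reported.

I set its lugs at about 33° to match the slots seen in the pictures, and they dropped in under light pressure without searching. I pushed it to the floor with about 10–11 N, well under the 40 N limit. It turned clockwise to the stop, felt about 94° on; I backed off the wind-up and let go so it sprang up.

**Last checks (two camera views, gripper clear):**
- **Height:** the die's dome is at 110.4 mm, which puts its origin about 24 mm below the mouth. That is the locked height; a short turn would leave it at least 2 mm lower.
- **Angle:** the lugs are at about -60°, or roughly 92° from the slots.
- **Surroundings:** the bystanders look unmoved in the scene view.

I did not test the lock by pulling or turning the die afterwards. The two dashes on top of the collar measured 106.8 and 109.1 mm high against an expected 108, about 1 mm of scatter. While lowering, the bore pushed sideways by up to about 5 N, so I re-centred the die by about 1 mm.

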